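Seat a glass gel cassette in the casting stand and hold it for clamping

ROBOT

A 6-joint arm with a two-finger parallel gripper is mounted at the origin on the work surface. World frame = base frame: x ahead of the robot, y to its left, z up, the work surface at z = 0. Lengths are in m, angles in rad, forces in N, time in s.
With the tool pointing down it reaches from about 0.275 to 1 m from the base axis. Payload 8.4 kg.
Tool frame: the origin (TCP) lies on the centre line of the jaws, within the pads' length; the fingertips stand 17 mm ahead of it and the grasp point (between the pads) lies 2 mm behind it (bot.tcp_to_tips is the y of the fingertips in the tool frame, in m); y points along the fingers, z is the direction in which the jaws open and shut, and the axes are right-handed (so a half turn about y gives the same grasp; the last joint's range is limited). The gripper opens to 85 mm and grips with 20 to 120 N. Pads are 22 mm wide; open, the fingers measure 114 mm over their backs; the gripper's body (76 mm by 85 mm) begins 54 mm behind the grasp point. The pads swing forward as they close: fully open they stand 13 mm farther back than shut.
Start: joints at [1.17, 0.353, 1.633, -0, 1.155, -0.002], TCP at [0.243, 0.576, 0.248] pointing down, gripper open.
Joint ranges: [-2.63, 2.63], [-0.92, 2.1], [0.06, 2.66], [-1.3, 4.44], [0, 2.69], [-3.02, 3.02]. Speed limits (rad/s): [2.22, 2.22, 2.79, 3.14, 3.14, 3.14].

INTERFACE

Orientations are given as a unit quaternion [x, y, z, w].
In Python, from workcell import bot, hand, kinematics, get_obs, vision, hand_in gives the robot as it stands. The module is installed in compiled form; this text tells all that it offers. Calls block until the motion is done:
- bot.reach(position, orientation): joint-space move of the TCP to a pose.
- bot.servo_line(position, ori=None, velocity=0.15): straight line of the TCP; ori=None keeps the orientation; velocity is the mean speed in m/s.
- bot.goto_joints(angles): joint-space move.
- hand.move_gripper(opening, strength=None): finger opening in m; strength is the grip in N (None keeps the last); returns when the fingers have stopped.
- bot.dwell(seconds).
- kinematics.solve_ik(position, orientation): joint angles nearest the present ones, or None.
- get_obs(): the state.
- vision.read_camera(name): name is "scene" or "top" or "wrist"; returns a dict with "frame" (420x560x3 uint8, red, green, blue), "intrinsics" (3x3 intrinsics, pixels), "dist" ([k1, k2, p1, p2, k3] as OpenCV has them; the pictures are not rectified), "view" (4x4, takes a point from world to camera coordinates). Camera axes: x right, y down, z forward; pixel columns grow to the right and rows downward; lengths in m; the calibration is good to about 2 mm. A picture is of the moment at which its call begins. There is no depth.
A pose or a line that the arm cannot do raises bot.IKError and nothing moves.
- hand_in(): hands the job in, once; it reports no verdict.
The state is a dict: "time_s": time; "joint_pos": joint angles; "joint_vel": joint speeds; "joint_efforts": joint torques, N m; "position": TCP position; "orientation": TCP orientation; "wrist_force": force on the tool from outside, world axes, zero at the start; "ft_torque": the same for the moment, N m; "gripper_width": finger opening in m.
Only numpy, scipy, OpenCV 4.12 (cv2) and the standard library are available. Lean on these libraries where they do the work, as an engineer would, in place of code of your own. Each camera call takes 0.05 s, during which the arm holds its last target. There are 200 camera calls.

TASK

Take the assembled gel cassette (the two-plate glass sandwich) out of the draining rack and stand it upright on the foam gasket of the casting stand, flat against the two rails, with its side edge up to the edge stop. Press it firmly, but without forcing the glass, back against the rails and down into the gasket with one diagonal push, and finish while still holding it pressed there, so that a colleague can close the clamps. Leave the notched plates standing in the rack, and the beaker and jar where they are.

Things in the scene. Friction and masses are not known exactly. Their poses are not given: they have to be found in the camera images.
- cassette_center (a point): Centre (half-way up, mid thickness) of the gel cassette: two clear glass plates with grey spacer strips between them down both sides, one rigid slab 8 mm thick (its x), 120 mm wide (its y), 100 mm tall (its z, up), about 190 g. Starts upright on edge in a rack slot, 14 mm above the bench, top edge 114 mm above the bench. It is the only item in the rack with a full straight top edge and two panes. Front and back, left and right are alike.
- rack: White slotted draining rack, fixed to the bench. 195 mm long along its x, 100 mm wide along its y; origin at the centre of its underside. Two toothed runners hold plates on edge, facing along the rack's x: seven slots 11 mm wide, 25 mm apart, slot floor 14 mm and tooth tops 38 mm above the bench. The three glass items stand in slots 50 mm apart.
- notched_1: Loose single glass plate, 5 mm thick (its x), 120 mm wide (its y), with two ears 100 mm tall and a notch 88 mm wide and 20 mm deep in the top edge; origin at the centre of its lower edge. Stays in the rack.
- notched_2: A second notched plate, the same as the first. Stays in the rack.
- stand: Casting stand, fixed to the bench: grey base 122 mm by 180 mm (along its y), 18 mm high; origin on the bench, midway between the rails, in the plane of the rails' front faces. Its x points from the open front through the rails to the rear, its y towards the edge stop, z up.
- stand_corner (a point): The corner the cassette is pressed into: in the plane of the rails' front faces, in the plane of the edge stop's face, at the height of the gasket's top (24 mm above the bench). Axes as the stand's: a seated cassette lies from 0 to -8 mm in x, from 0 to -120 mm in y, and its lower edge at about 0 to -3 mm in z.
- rails: The fence: two upright white rails on the stand, each 18 mm wide, 100 mm tall (from 18 to 118 mm above the bench) and 16 mm deep, 84 mm clear between them, front faces in the stand's plane x = 0, centred 51 mm to either side. Behind them a cross-bar no higher than 57 mm above the bench and braces no higher than 85 mm leave the space between the rails free above that; the open black cam clamps lie outside the rails. Origin as the stand's.
- edge_stop: Upright white stop beside the rail on the stand's +y side: 8 mm thick, 100 mm tall, reaching 16 mm forward of the rails' front faces; its stop face is 60 mm from the stand's middle and faces the stand's -y. Origin at the centre of its foot. The other side is open.
- gasket: Grey foam-rubber strip on the stand's base in front of the rails, 138 mm long (stand's y), reaching 21 mm forward from the rails; origin at the centre of its top, 24 mm above the bench when unloaded. It gives about 1 mm for each 4 N and is fully squashed at 3 mm. It is wet, so glass slides on it fairly easily (friction about 0.3).
- beaker: Glass beaker, 68 mm across, 90 mm tall, bystander; origin at the centre of its underside.
- jar: Small brown jar with a white cap, 52 mm across, 75 mm tall, bystander; origin at the centre of its underside.
Not all that is in view belongs to the job. Several things have the shape of the rack; the one meant has the colours described above.

How it is judged:
On the way, in this order (a step that is already met when the one before it is completed fails the run):
1. the cassette is lifted clear of the rack (height (world z) of cassette_center above 0.105 m and contact force between cassette and rack below 0.1 N), for 0.2 s.
2. the cassette stands upright on the gasket in front of the rails (contact force between cassette and gasket above 0.5 N and angle between cassette_center's own z axis and vertical below 0.15 rad), for 0.1 s.
At the end, for the whole second after the job is handed in: The fingers hold the cassette still in the corner of the stand, pressed on the rails with over 3 N and on the gasket with over 5 N (its weight is about 2 N), back within 2.5 mm of the rails, edge within 3 mm of the stop, upright and square to the rails within 2 degrees (contact force between cassette and rails above 3 N and contact force between cassette and gasket above 5 N and contact force between the fingers and cassette above 2 N and x of cassette_center in the frame of stand_corner above -0.0065 m and y of cassette_center in the frame of stand_corner between -0.063 and -0.057 m and z of cassette_center in the frame of stand_corner below 0.052 m and angle between the x axis of cassette_center and the x axis of stand_corner, either way round below 0.035 rad and angle between cassette_center's own z axis and vertical below 0.035 rad and linear speed of cassette below 0.02 m/s); the arm keeps its last pose, push and grip.
It fails at once if the glass was forced: more than 60 N on the rails, the edge stop or the gasket (contact force between cassette and rails above 60 N or contact force between cassette and edge_stop above 60 N or contact force between cassette and gasket above 60 N).
It fails at once if a notched plate was knocked or taken out of its slot (distance of any of notched_1, notched_2 from where it was at the start of the episode above 0.02 m).
It fails at once if the beaker or the jar was moved (distance of any of beaker, jar from where it was at the start of the episode above 0.03 m).
It also fails if it takes over 48 s, if anything falls off the work surface, if the arm or the gripper's body presses on something with over 40 N, if the wrist force passes 120 N, or if a joint passes its speed limit or range.

## Working session

There is one attempt and no reset: what is moved stays moved. The work goes in short steps, each a Python script; the robot and the scene stay as the last script left them, time stands still between calls to the robot, and variables do not carry over. Pictures are saved under pics/ and viewed, about 8 in all and at most 12, crops included, and the job is handed in when it is done.

```bash
mkdir -p pics; python3 - <<'E'
from workcell import vision,get_obs
import cv2,numpy as np,pickle
d={}
for n in("scene","top"):
    r=vision.read_camera(n);d[n]=r
    cv2.imwrite(f"pics/{n}0.png",cv2.resize(r["frame"][:,:,::-1],(800,600),interpolation=cv2.INTER_CUBIC))
    print(n,r["intrinsics"].round(1).tolist(),np.round(r["dist"],3),np.round(r["view"],3).tolist())
pickle.dump(d,open("cam0.pkl","wb"))
print(get_obs())
E
```

```text
scene [[540.3, 0.0, 273.4], [0.0, 540.3, 216.0], [0.0, 0.0, 1.0]] [-0.207  0.     0.     0.     0.   ] [[0.872, 0.489, 0.018, -0.536], [0.371, -0.637, -0.675, -0.104], [-0.319, 0.595, -0.737, 1.312], [0.0, 0.0, 0.0, 1.0]]
top [[407.2, 0.0, 288.9], [0.0, 407.2, 208.1], [0.0, 0.0, 1.0]] [-0.024  0.     0.     0.     0.   ] [[0.011, -1.0, 0.009, 0.11], [-0.996, -0.012, -0.083, 0.563], [0.083, -0.008, -0.997, 0.964], [0.0, 0.0, 0.0, 1.0]]
{'time_s': 0.1, 'joint_pos': array([ 1.16961121e+00,  3.53574753e-01,  1.63406203e+00, -1.81592623e-05,
        1.15518488e+00, -2.40091829e-03]), 'joint_vel': array([-0.00080743, -0.00027151, -0.00100805, -0.00266289,  0.00016313,
       -0.00012987]), 'joint_efforts': array([-2.97031129e-04, -6.06361699e+01, -3.42819715e+01,  1.36395983e-05,
        3.90058718e-03, -1.49438699e-05]), 'position': array([0.24253474, 0.57558576, 0.24763835]), 'orientation': array([ 0.69352426, -0.14013789,  0.13997522, -0.6926705 ]), 'wrist_force': array([ 0.04089806,  0.02933586, -0.15364102]), 'ft_torque': array([-0.01753175,  0.01853822,  0.02108581]), 'gripper_width': 0.08529002776001149}
```

View pics/scene0.png

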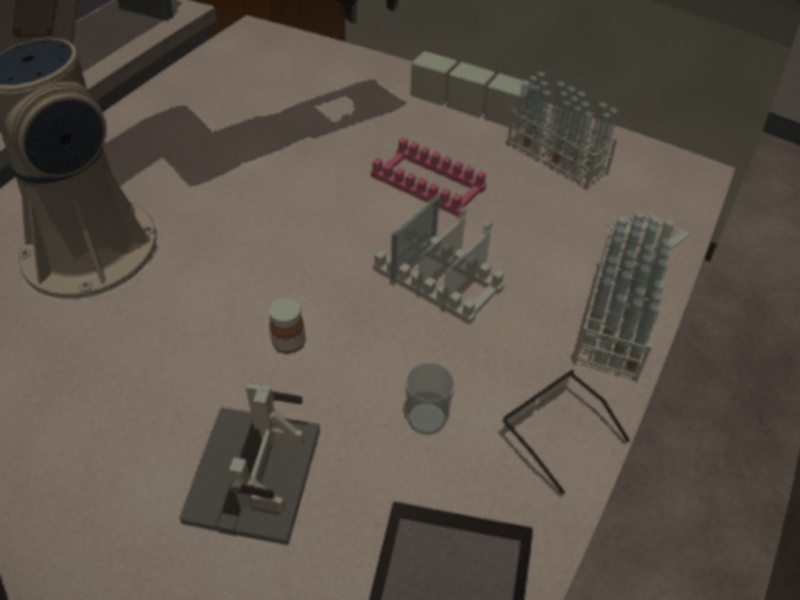

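View pics/top0.png

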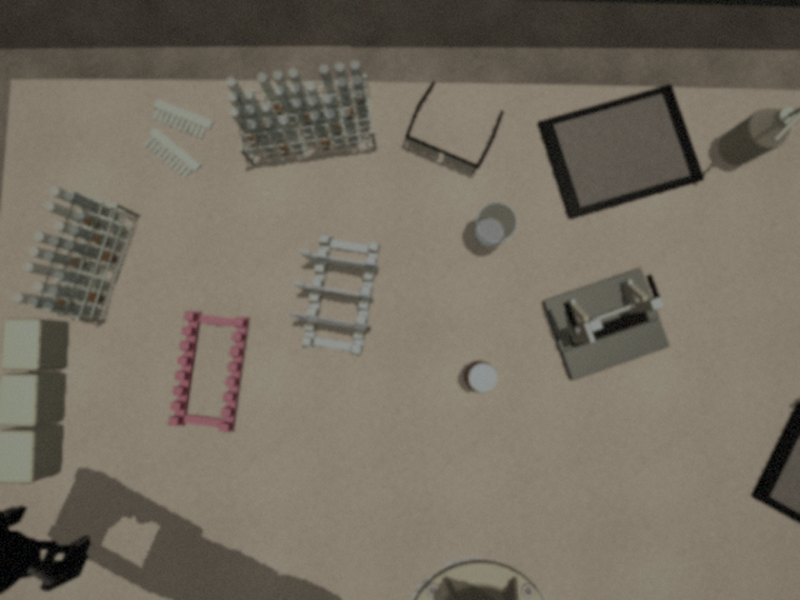

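The cassette is the plate nearest the robot in the white rack: about (330,322) in the top view, full-height pane at (415,240) in the scene view. The stand is at about (605,322) in the top view. I'll convert these pixels and enlarge both views.

```bash
cat > h.py <<'E'
import numpy as np,cv2
def ray(r,px):
    px=np.array(px,float).reshape(-1,1,2)
    n=cv2.undistortPoints(px,r["intrinsics"],np.array(r["dist"],float)).reshape(-1,2)
    V=np.array(r["view"]);R=V[:3,:3];c=-R.T@V[:3,3]
    return c,np.c_[n,np.ones(len(n))]@R
def at_z(r,px,z):
    c,d=ray(r,px); return c+d*((np.asarray(z)-c[2])/d[:,2])[:,None]
def proj(r,P):
    V=np.array(r["view"]); rv,_=cv2.Rodrigues(V[:3,:3])
    return cv2.projectPoints(np.array(P,float).reshape(-1,1,3),rv,V[:3,3],r["intrinsics"],np.array(r["dist"],float))[0].reshape(-1,2)
E
python3 - <<'E'
import pickle,cv2,numpy as np
from h import *
d=pickle.load(open("cam0.pkl","rb"))
t=d["top"]
f=.7
print("rack corners",at_z(t,np.array([[320,240],[378,247],[304,348],[360,350]])*f,.0).round(3).tolist())
print("base",at_z(t,np.array([[545,300],[640,268],[667,347],[573,378]])*f,.018).round(3).tolist())
print("beaker,jar",at_z(t,np.array([[489,233],[482,377]])*f,[.09,.075]).round(3).tolist())
def crop(r,x0,y0,w,h):
    x0,y0,w,h=[int(v*f) for v in(x0,y0,w,h)]
    c=r["frame"][y0:y0+h,x0:x0+w,::-1]
    c=np.clip(c.astype(float)*1.9,0,255).astype(np.uint8)
    return cv2.resize(c,(400,300),interpolation=cv2.INTER_CUBIC)
im=np.vstack([np.hstack([crop(t,532,262,144,108),crop(t,266,230,160,120)]),np.hstack([crop(d["scene"],150,380,220,165),crop(d["scene"],350,180,180,135)])])
cv2.imwrite("pics/crops.png",im)
E
```

```text
rack corners [[0.662, 0.28, 0.0], [0.651, 0.178, 0.0], [0.474, 0.303, 0.0], [0.471, 0.206, 0.0]]
base [[0.56, -0.109, 0.018], [0.617, -0.274, 0.018], [0.482, -0.318, 0.018], [0.428, -0.156, 0.018]]
beaker,jar [[0.661, -0.003, 0.09], [0.431, 0.005, 0.075]]
```

View pics/crops.png

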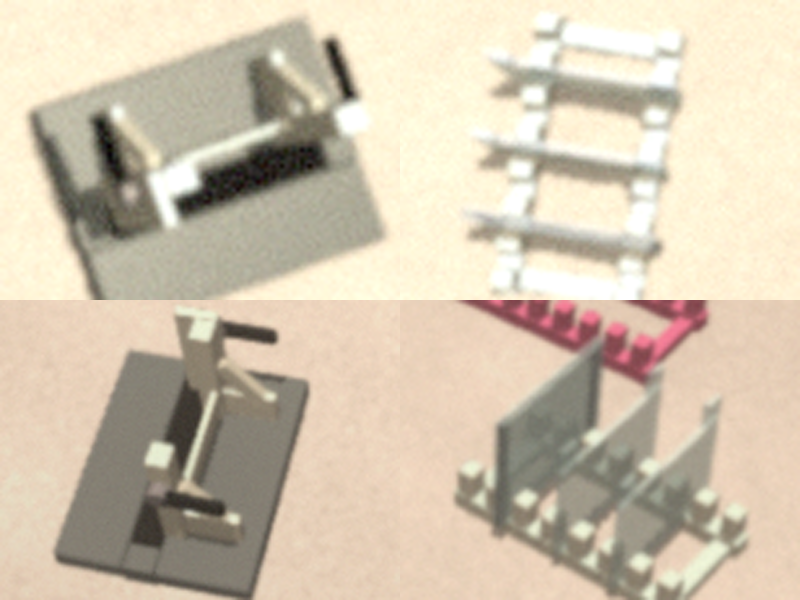

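```bash
cat >> h.py <<'E'
from scipy.spatial.transform import Rotation as Ro
def down(yaw):  # tool y down, jaw axis z at yaw
    z=np.array([np.cos(yaw),np.sin(yaw),0]);y=np.array([0,0,-1.]);x=np.cross(y,z)
    return Ro.from_matrix(np.c_[x,y,z]).as_quat()
E
python3 - <<'E'
from workcell import *
from h import *
import pickle
o=get_obs();print(Ro.from_quat(o["orientation"]).as_matrix().round(2).tolist(),bot.tcp_to_tips)
W={}
for name,p,yaw in(("stand",[.50,-.21,.30],.32),("rack",[.55,.245,.30],-.14)):
    best=None
    for y in(yaw,yaw+np.pi):
        q=kinematics.solve_ik(p,down(y));print(name,y,None if q is None else np.round(q,2))
        if q is not None and (best is None or abs(q[5])<abs(best[0])): best=(q[5],y)
    bot.reach(p,down(best[1])); bot.dwell(.3)
    r=vision.read_camera("wrist");W[name]=r
    cv2.imwrite(f"pics/w_{name}.png",cv2.resize(np.clip(r["frame"][:,:,::-1]*1.6,0,255).astype(np.uint8),(800,600),interpolation=cv2.INTER_CUBIC))
    V=r["view"];print(np.round(-V[:3,:3].T@V[:3,3],3),np.round(V[2,:3],2),r["intrinsics"][0,0],get_obs()["time_s"])
pickle.dump(W,open("wr.pkl","wb"))
E
```

```text
[[0.92, -0.0, 0.39], [-0.39, -0.0, 0.92], [0.0, -1.0, -0.0]] 0.017
stand 0.32 [-0.4   0.18  1.75 -0.    1.21 -0.72]
stand 3.461592653589793 [-0.4   0.18  1.75 -0.    1.21  2.42]
[ 0.478 -0.14   0.426] [ 0.09 -0.28 -0.96] 333.2689626465467 3.3583
rack -0.14 [ 0.42  0.27  1.63 -0.    1.24  0.56]
rack 3.001592653589793 [ 0.42  0.27  1.63 -0.    1.24 -2.59]
[0.562 0.317 0.426] [-0.04 -0.29 -0.96] 333.2689626465467 5.3833
```

View pics/w_stand.png

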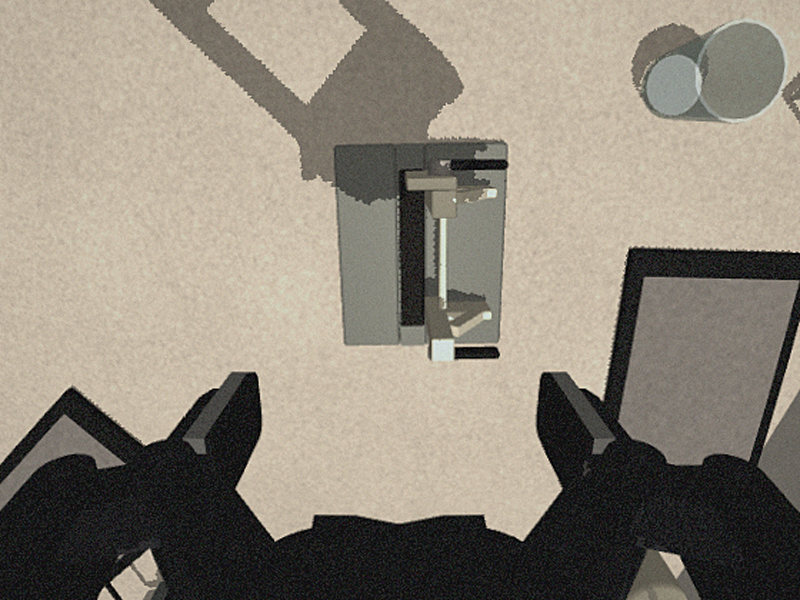

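View pics/w_rack.png

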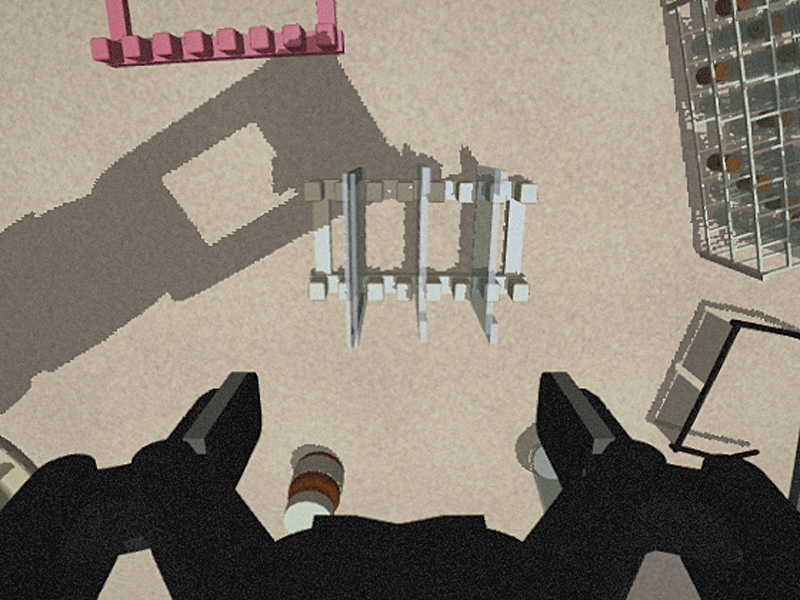

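The close views show the following (800×600 px):
- **Stand:** base corners (335,145), (507,142), (498,345), (347,346). The stop top is at (406–457, 172–190), the rail tops at (432–457, 192–217) and (431–455, 340–360).
- **Cassette:** top edge runs from about (350,170) to (355,346). It has two panes and is the leftmost plate, with the notched ones at x≈423 and 490.

```bash
python3 - <<'E'
import pickle
from h import *
from scipy.optimize import least_squares
W=pickle.load(open("wr.pkl","rb"));D=pickle.load(open("cam0.pkl","rb"))
px=np.array([[335,145],[507,142],[498,345],[347,346],[432,360],[430,340],[406,190],[406,172],[432,217],[457,217],[455,360]])*.7
def mod(p):
    x,y,a,xf=p
    L=np.array([[xf,90,18],[xf+122,90,18],[xf+122,-90,18],[xf,-90,18],[0,-60,118],[0,-42,118],[-16,60,118],[-16,68,118],[0,42,118],[16,42,118],[16,-60,118]])/1e3
    L[:4,0]=[xf,xf+.122,xf+.122,xf]
    c,s=np.cos(a),np.sin(a)
    return np.c_[x+c*L[:,0]-s*L[:,1],y+s*L[:,0]+c*L[:,1],L[:,2]]
f=lambda p:(proj(W["stand"],mod(p))-px).ravel()
s=least_squares(f,[.52,-.21,.32,-.07],loss="soft_l1")
print(s.x.round(4));print(f(s.x).reshape(-1,2).round(1).tolist())
# cassette
e=at_z(W["rack"],np.array([[350,171],[355,346]])*.7,.114);v=e[0]-e[1]
print(e.round(4),np.linalg.norm(v),e.mean(0),"yaw",np.arctan2(-v[0],v[1]))
rt=at_z(W["rack"],np.array([[304,192],[538,192],[530,290],[309,291]])*.7,.038);print("rack teeth",rt.round(3).tolist())
c=e.mean(0);u=v/np.linalg.norm(v)
P=[c+u*.06,c-u*.06]
print("in scene(800px)",(proj(D["scene"],P)/.7).round().tolist(),"top",(proj(D["top"],P)/.7).round().tolist())
E
```

```text
[ 0.5267 -0.2154  0.3411 -0.0675]
[[4.5, -0.9], [-12.3, -0.9], [-10.4, -1.5], [3.5, -0.4], [-0.2, 1.0], [1.2, -1.4], [0.4, -0.1], [0.2, 3.6], [-0.2, 0.4], [-0.4, 0.1], [-0.5, 0.7]]
[[0.5294 0.3061 0.114 ]
 [0.5124 0.1862 0.114 ]] 0.12114300715526444 [0.52088945 0.24616771 0.114     ] yaw -0.14043347956450655
rack teeth [[0.482, 0.293, 0.038], [0.669, 0.266, 0.038], [0.657, 0.184, 0.038], [0.47, 0.21, 0.038]]
in scene(800px) [[438.0, 198.0], [394.0, 237.0]] top [[290.0, 312.0], [367.0, 324.0]]
```

```bash
python3 - <<'E'
from workcell import *
from h import *
c=np.array([.5209,.2462]);o=down(-.140)
hand.move_gripper(.045,60)
bot.reach([*c,.20],o)
bot.servo_line([*c,.097],velocity=.08)
print(get_obs()["wrist_force"])
hand.move_gripper(0,60)
g=get_obs();print(g["gripper_width"],g["wrist_force"],g["position"])
bot.servo_line([*c,.225],velocity=.08)
bot.dwell(.3)
g=get_obs();print(g["gripper_width"],g["wrist_force"],g["position"],g["time_s"])
a=.341;X=np.array([np.cos(a),np.sin(a)]);Y=np.array([-np.sin(a),np.cos(a)])
p=np.array([.5267,-.2154])-X*.014-Y*.008
bot.reach([*p,.235],down(a)); bot.dwell(.3)
g=get_obs();print(g["gripper_width"],g["wrist_force"],g["position"],g["time_s"])
r=vision.read_camera("wrist")
cv2.imwrite("pics/w2.png",cv2.resize(np.clip(r["frame"][:,:,::-1]*1.6,0,255).astype(np.uint8),(800,600)))
r=vision.read_camera("scene")
cv2.imwrite("pics/s2.png",cv2.resize(np.clip(r["frame"][150:400,80:400,::-1]*1.6,0,255).astype(np.uint8),(768,600)))
E
```

```text
[-0.35792158 -0.4961163   0.23753394]
0.006791356648527228 [-5.09325715  0.84519284  5.6502576 ] [0.51999193 0.24635139 0.09731203]
0.007242375337030936 [-0.22539633 -0.71911194 -1.74157262] [0.52084723 0.24617914 0.22486331] 10.2667
0.007349419070230584 [-0.06700506  0.36809682 -3.08792248] [ 0.51639739 -0.22715819  0.23498637] 12.3
```

View pics/w2.png

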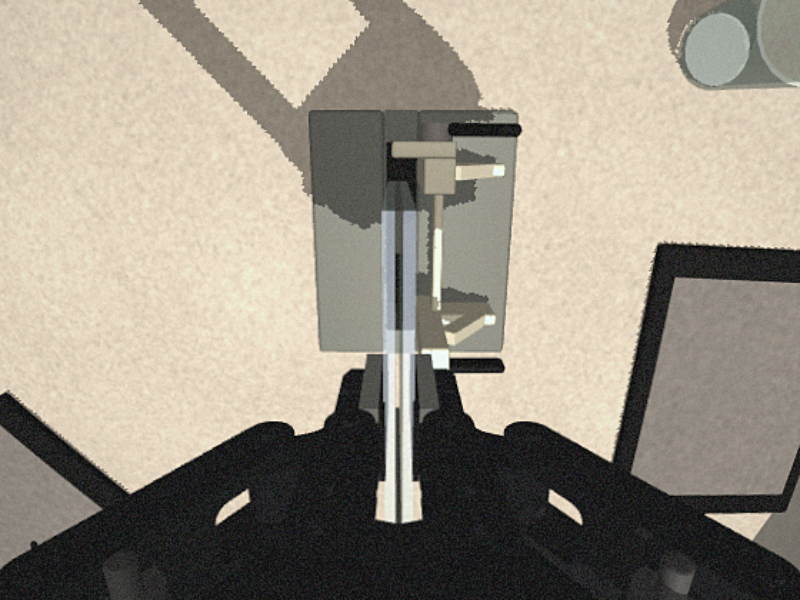

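View pics/s2.png

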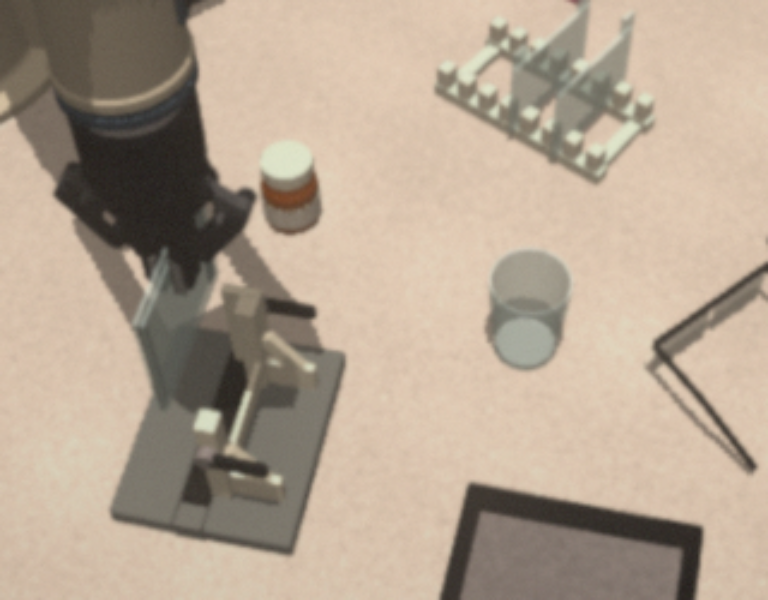

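The cassette hangs square, central and parallel to the rails. Its strip is at px x≈384–414, with the stop at (392–456, 142–157). The notched plates, jar and beaker are undisturbed. Now I'll descend and feel for contact.

```bash
python3 - <<'E'
from workcell import *
from h import *
a=.341;X=np.array([np.cos(a),np.sin(a),0]);Y=np.array([-np.sin(a),np.cos(a),0]);Z=np.array([0,0,1.]);O=np.array([.5267,-.2154,0])
p=O-X*.014-Y*.008+Z*.235
def go(q,v=.02):
    bot.servo_line(q,velocity=v);bot.dwell(.08)
    return np.array(get_obs()["wrist_force"])
def loc(F): return np.round([F@X,F@Y,F[2]],1)
p[2]=.113;F=go(p,.07);bot.dwell(.2);b=np.array(get_obs()["wrist_force"]);print("base",b,loc(b))
for i in range(14):
    p=p-Z*.001;F=go(p)-b
    if F[2]>1.5: break
print("down",p,loc(F),get_obs()["position"])
if F[2]>1.5:
    for i in range(14):
        F0=F;p=p+Y*.001;F=go(p)-b
        if F@Y<-4: break
    print("stop",(p-O)@Y,loc(F))
    for i in range(16):
        p=p+X*.001;F=go(p)-b
        if F@X<-5: break
    print("rails",(p-O)@X,loc(F),(p-O)@Y)
g=get_obs();print(g["position"],g["gripper_width"],g["time_s"],((g["position"]-O)@X,(g["position"]-O)@Y))
np.save("p.npy",np.r_[p,b])
E
```

```text
base [-1.34443748  0.20889551 -2.25393164] [-1.2  0.6 -2.3]
down [ 0.51618155 -0.22762138  0.106     ] [ 0.5 -1.   3.8] [ 0.51634235 -0.22771439  0.10623146]
stop 0.002000000000000199 [ 0.6 -6.7  3.3]
rails -0.010000000000000286 [-5.4 -8.6  6.4] 0.002000000000000219
[ 0.51563043 -0.21798198  0.10587711] 0.007284627390412788 21.575 (np.float64(-0.011295682579211054), np.float64(0.0012686766570103197))
```

Five newtons at x = −10 mm is probably friction from the stop and gasket rather than the rails. I'll ease off the stop and carry on.

```bash
python3 - <<'E'
from workcell import *
from h import *
a=.341;X=np.array([np.cos(a),np.sin(a),0]);Y=np.array([-np.sin(a),np.cos(a),0]);Z=np.array([0,0,1.]);O=np.array([.5267,-.2154,0])
s=np.load("p.npy");p,b=s[:3],s[3:]
def go(q,v=.02):
    bot.servo_line(q,velocity=v);bot.dwell(.08)
    return np.array(get_obs()["wrist_force"])-b
def loc(F): return np.round([F@X,F@Y,F[2]],1).tolist()
p=p-Y*.0015+Z*.0005;F=go(p);print("eased",loc(F))
for i in range(14):
    p=p+X*.001;F=go(p);print(round((p-O)@X*1e3,1),loc(F))
    if F@X<-10: break
g=get_obs();print(((g["position"]-O)@X,(g["position"]-O)@Y,g["position"][2]),g["time_s"])
np.save("p.npy",np.r_[p,b])
r=vision.read_camera("wrist")
cv2.imwrite("pics/w3.png",cv2.resize(np.clip(r["frame"][:,:,::-1]*1.6,0,255).astype(np.uint8),(800,600)))
E
```

```text
eased [-0.9, -1.8, 4.8]
-9.0 [0.4, 0.1, 3.9]
-8.0 [1.0, -0.5, 3.7]
-7.0 [0.8, -1.1, 2.2]
-6.0 [-0.6, -0.2, 4.2]
-5.0 [-3.1, 0.1, 4.7]
-4.0 [-8.4, -2.9, 7.3]
-3.0 [-13.1, -3.8, 9.2]
(np.float64(-0.0051612458339461926), np.float64(0.000601668844350376), np.float64(0.10639116225742641)) 24.2417
```

View pics/w3.png

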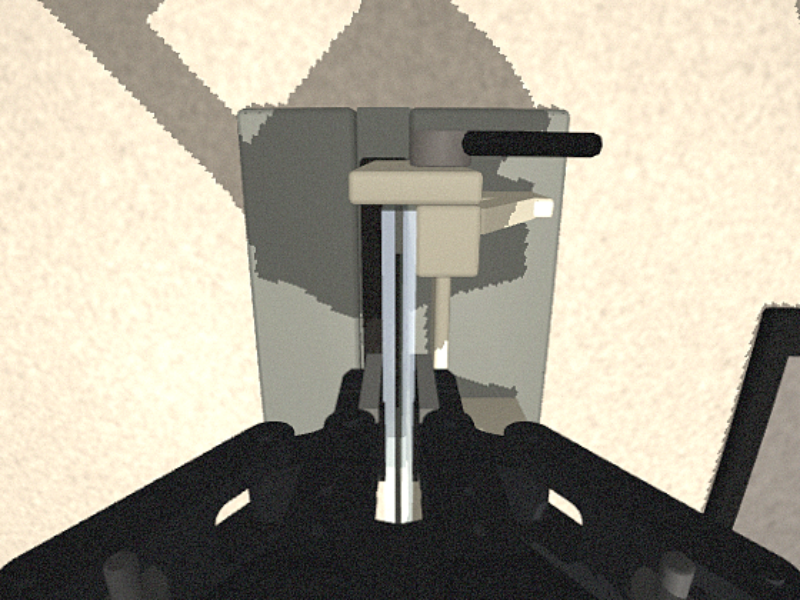

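The glass is flush on the rails (px x≈416) and meets the stop face at y≈204. Now the final diagonal push.

```bash
python3 - <<'E'
from workcell import *
from h import *
a=.341;X=np.array([np.cos(a),np.sin(a),0]);Y=np.array([-np.sin(a),np.cos(a),0]);Z=np.array([0,0,1.]);O=np.array([.5267,-.2154,0])
s=np.load("p.npy");p,b=s[:3],s[3:]
def loc(F): return np.round([F@X,F@Y,F[2]],1).tolist()
p=p+Y*.0005
for i in range(6):
    p=p+X*.0004-Z*.0006
    bot.servo_line(p,velocity=.02);bot.dwell(.1);F=np.array(get_obs()["wrist_force"])-b;print(loc(F))
    if F[2]>18 or F@X<-22: break
bot.dwell(.7)
for i in range(3):
    bot.dwell(.2);g=get_obs();print(loc(g["wrist_force"]-b),np.round([(g["position"]-O)@X,(g["position"]-O)@Y,g["position"][2]],4))
R=Ro.from_quat(g["orientation"]).as_matrix();print("tilt",np.degrees(np.arccos(-R[2,1])),"yaw",np.arctan2(R[1,2],R[0,2]),"w",g["gripper_width"],g["time_s"],g["ft_torque"])
np.save("p.npy",np.r_[p,b])
r=vision.read_camera("wrist");w=np.clip(r["frame"][:,:,::-1]*1.6,0,255).astype(np.uint8)[60:310,150:450]
r=vision.read_camera("scene");q=np.clip(r["frame"][:,:,::-1]*1.6,0,255).astype(np.uint8)[220:400,110:326]
cv2.imwrite("pics/f.png",np.hstack([cv2.resize(x,(400,333),interpolation=cv2.INTER_CUBIC) for x in(w,q)]))
E
```

```text
[-16.6, -4.3, 13.2]
[-19.0, -3.4, 16.9]
[-21.2, -1.6, 21.6]
[-21.8, -3.4, 21.5] [-0.0051  0.0009  0.1054]
[-22.0, -2.9, 20.8] [-0.0051  0.0009  0.1054]
[-22.0, -3.0, 22.0] [-0.0051  0.0009  0.1054]
tilt 0.3268207964877069 yaw 0.34188188302133626 w 0.007096346185087204 26.6417 [-1.66174047  2.89621894 -0.08763763]
```

View pics/f.png

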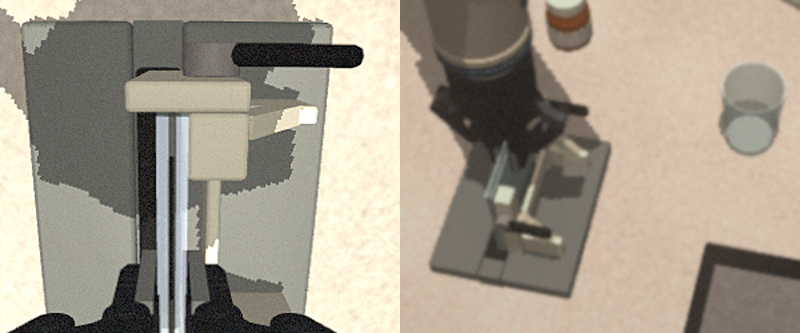

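The pose is good, but part of the 22 N downward load is probably carried by friction on the rails. I'll ease the rail push a little and go slightly lower, so the gasket margin is certain.

```bash
python3 - <<'E'
from workcell import *
from h import *
a=.341;X=np.array([np.cos(a),np.sin(a),0]);Y=np.array([-np.sin(a),np.cos(a),0]);Z=np.array([0,0,1.]);O=np.array([.5267,-.2154,0])
s=np.load("p.npy");p,b=s[:3],s[3:]
for dx,dz in((-.0018,0),(0,-.0006),(.0003,-.0005)):
    p=p+X*dx+Z*dz
    bot.servo_line(p,velocity=.02);bot.dwell(.3);g=get_obs();F=g["wrist_force"]-b
    print(np.round([F@X,F@Y,F[2]],1),np.round([(g["position"]-O)@X,(g["position"]-O)@Y,g["position"][2]],4))
    if F[2]>32: break
bot.dwell(.6);g=get_obs();F=g["wrist_force"]-b
R=Ro.from_quat(g["orientation"]).as_matrix();print(np.round([F@X,F@Y,F[2]],1),g["position"][2],"tilt",np.degrees(np.arccos(-R[2,1])),g["time_s"])
np.save("p.npy",np.r_[p,b])
E
```

```text
[-11.6  -1.   16. ] [-0.0052  0.0008  0.1054]
[-14.   -1.2  17.5] [-0.0052  0.0008  0.1049]
[-15.5  -0.6  20.1] [-0.0052  0.0008  0.1045]
[-15.2  -0.8  19.9] 0.1045228970384265 tilt 0.1799405702350238 28.9917
```

```bash
python3 -c "
from workcell import *
print(hand_in())"
```

```text
the job is handed in; nothing more can be done
None
```

I took the cassette out of the rack and stood it on the gasket against the rails and edge stop. I handed in at about 29 s of robot time with the gripper still holding it pressed there. `hand_in()` gives no verdict, so whether it passed isn't confirmed.

**Last readings before handing in**

| Check | Reading |
|---|---|
| Push against the rails | about 15 N |
| Downward push at the wrist | about 20 N |
| Force on the edge stop | about 1 N |
| Tool height | about 2.5 mm below my estimate of first gasket contact |
| Tool tilt | 0.18° |
| Tool yaw, measured just before the last easing | within 0.1° of the stand's estimated yaw |

In the last pictures the glass looked flush on the rails and up to the stop. After the lift, the notched plates, beaker and jar were where they had been. The beaker also looked untouched in the final picture, but the rack was out of that frame and the jar was only partly in it.

**What disagreed or stayed uncertain**
- **Stop friction:** A first "rail contact" about 6 mm early appears to have been friction at the stop. I eased off the stop and continued.
- **Gasket force:** After the diagonal push, the wrist force was higher than the gasket compression explained, so rail friction was probably carrying part of it. I eased the rail push and went about 1 mm lower. The gasket force, about 10 N, is estimated from the compression and not measured directly.
- **Stand base:** Its outline fitted the stated 122 mm depth poorly, by up to about 12 px. I located the stand mainly from the rail and stop tops, most of which fitted within about 1.5 px (one stop corner was off by 3.6 px).

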